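Shut and hook the budgie cage

TASK

Shut the budgie cage: push its open front door fully closed, then swing the hook down across the door and press it past the sprung ball until it clicks home on the floor of its keeper. Press with feeling, without straining the keeper, then let go and leave the dish, the cone and the bell where they stand.

Things in the scene. Friction and masses are not known exactly. Their poses are not given: they have to be found in the camera images.
- cage: Wire budgie cage, fixed, 340 wide (its y), 250 deep (its x from 0), 345 high, on a grey tray 50 high. Origin: table level, in the plane of the front wires, mid width; x points into the cage (the front looks along -x, to the robot), y to the left seen from the robot, z up. Doorway y -60 to 100, z 60 to 220. Sizes here in mm.
- awning (a point): Middle of the front edge of a rigid wire awning, 6 thick, that sticks out 60 from the cage front along the whole width at height 345. The gripper's body must come in beneath it, tilted with the fingers forward and down (35 to 45 degrees from vertical works).
- door (a joint): Angle of the wire door: 0 = fully closed (a stop), grows as it opens towards the robot, to 1.4 rad; friction (0.04 N m) keeps it where left. Flat panel 6 thick, 156 wide and high, centre height 140; upright hinge at cage x -4, y 100. At angle a it runs from the hinge along cage (x, y) = (-sin a, -cos a). Fingers do not pass between its wires.
- door_edge (a point): Middle of the door's free edge on the outer face, height 140, 156 from the hinge. The keeper stands out 35 from the door, 135 from the hinge, at about height 120.
- hook (a joint): Angle of the hook, which swings in the plane of the cage front: 0 = bar level, grows as it is lifted, to 1.3 rad; friction (0.08 N m) keeps it where left. Steel bar 10 thick, 135 long, along cage (y, z) = (cos b, sin b) at angle b. At home it lies at -0.12 to 0.12 rad (see the keeper); about 0.14 rad above home it meets the ball and stops there unless pressed.
- hook_pivot (a point): Pivot of the hook: cage x -26, y -140, z 120. The keeper is a white plastic bracket on the door, 105 from this pivot, open at the top; in it a sprung steel ball gives way to 4 to 7 N at the handle, then a hard floor stops the bar. Its height was set by hand, up to 12 higher or lower, and is not measured: feel for it. More than 36 N from the bar strains it.
- hook_handle (a point): Middle of the hook's handle: round black plastic rod 14 thick, 60 long, at the bar's end (135 from the pivot), level, square to the cage front, from 28 to 88 in front of it; this point is 64 in front. Grip it from both sides or push it down.
- hook_seat (a point): Point on the bar's axis, 105 from the pivot, that comes to lie in the keeper (5 above its floor when home).
- dish: Bystander: loose aluminium dish, 96 across, 30 high, on the table in front of the cage. Origin: centre of underside.
- cone: Bystander: loose white ceramic perch cone, 64 across, 88 high, on the table. Origin: centre of underside.
- bell: Bystander: loose blue plastic bell toy, 60 across, 70 high, on the table. Origin: centre of underside.

How it is judged:
On the way, in this order (a step that is already met when the one before it is completed fails the run):
1. the door is pushed fully closed (value of joint door below 0.04 rad), for 0.2 s.
2. the hook is pressed past the ball and lies home in its keeper (z of hook_seat in the frame of keeper below 0.004 m and value of joint door below 0.04 rad), for 0.2 s.
At the end, for the whole second after the job is handed in: The door is shut (within 0.04 rad), the hook lies at rest past the ball in its keeper (bar within 4 mm of its seat on the keeper's floor), let go, and the dish, cone and bell stand within 20 mm of where they were (all of step 2 and z of hook_seat in the frame of keeper above -0.004 m and not (velocity of joint hook above 0.05 rad/s) and not (velocity of joint hook below -0.05 rad/s) and distance of each of dish, cone, bell from where it was at the start of the episode below 0.02 m); the robot touches nothing.
It fails at once if the keeper is strained: more than 36 N between hook and keeper floor (contact force between hook_c0 and keeper_c0 above 36 N).
It fails at once if the dish, cone or bell is pushed more than 20 mm (distance of any of dish, cone, bell from where it was at the start of the episode above 0.02 m).
It also fails if it takes over 61 s, if anything falls off the work surface, if the arm or the gripper's body presses on something with over 40 N, if the wrist force passes 120 N, or if a joint passes its speed limit or range.

ROBOT

A 7-joint arm with a two-finger parallel gripper is mounted at the origin on the work surface. World frame = base frame: x ahead of the robot, y to its left, z up, the work surface at z = 0. Lengths are in m, angles in rad, forces in N, time in s.
With the tool pointing down it reaches from about 0.4 to 0.85 m from the base axis. Payload 4.4 kg.
Tool frame: the origin (TCP) lies midway between the tips of the shut fingers; the grasp point (between the pads) lies 19 mm behind it (arm.grip_depth is the distance from the TCP to the grasp point, in m); z points along the fingers, y is the line along which they close (so a half turn about z gives the same grasp; the last joint's range is limited). The gripper opens to 94 mm and grips with 3 to 60 N. Pads are 16 mm wide; open, the fingers measure 119 mm over their backs; the gripper's body (75 mm by 177 mm) begins 78 mm behind the grasp point.
Start: joints at [-1.258, 0.628, 0.038, 1.517, -0.027, 0.996, -0.02], TCP at [0.24, 0.604, 0.205] pointing down, gripper open.
Joint ranges: [-3.06, 3.06], [-0.37, 2.12], [-1.25, 1.32], [0.18, 2.47], [-1.1, 4.24], [0.23, 1.98], [-2.94, 2.94]. Speed limits (rad/s): [2.57, 2.57, 3.14, 3.14, 3.14, 3.14, 3.14].

INTERFACE

Orientations are given as a rotation vector (axis times angle).
In Python, from cell import arm gives the robot as it stands. The module is installed in compiled form; this text tells all that it offers.
- The arm moves only by the tool step_arm, never from a script. Its arguments are lists of equal length, an entry for each row: "dp": the shift along the world's x, y, z in mm, a list of three; "delta_rot": the turn, a rotation vector about the world's x, y, z in rad, a list of three. A call has 1 to 10 rows; each row is the pose to reach, as a shift and turn from the pose commanded when the call began; what a row does not reach only later rows make up. A row lasts 1/8 s, in which the tool goes at most 62.5 mm and 10.7 degrees, less where a joint would pass 70% of its speed; a pose out of reach is approached as far as the arm can. A call with a gripper value outside its range is refused whole. "jaw" is the opening, from 0 (shut) to 1 (fully open), set as the call begins (left out, the last holds). The fingers move at their own pace and stop on an object; the grip force is fixed at half the most. Time passes only in rows, so rows that repeat a pose let the fingers close. It gives the time, the measured TCP pose, the force, the opening and the grip force at its end, in the units of the state.
- arm.sense(): the state, without advancing time (a new reading comes with each control period).
- arm.camera(name): name is "scene" or "side" or "wrist"; returns (picture, depth): 480x640x3 uint8, blue, green, red; 480x640 float32, m along the optical axis (not along the pixel's ray), 0 where there is no reading.
- arm.camera_model(name): a dict with "fovy" (degrees; the focal length in pixels is half the picture's height over the tangent of half this angle, whatever the lens; pixels are square), "cx", "cy" (the principal point, pixels), "xyz" and "orientation" of the camera in the world. Camera axes: x right, y down, z forward; pixel columns grow to the right and rows downward; lengths in m; the calibration is good to about 2 mm. A picture is of the moment at which its call begins: read the wrist's pose just before it. camera_model takes no time and is no camera call; for the wrist camera it gives the pose at the moment of the call.
- arm.job_done(): hands the job in; it is judged then, once.
The state is a dict: "t": time; "qpos": joint angles; "qd": joint speeds; "tau": joint torques, N m; "position": TCP position; "tcp_rot": TCP orientation; "wrist_force": force on the tool from outside, world axes, zero at the start; "torque": the same for the moment, N m; "opening": finger opening in m; "finger_force": force on a finger pad.
Only numpy, scipy, OpenCV 4.12 (cv2) and the standard library are available. Lean on these libraries where they do the work, as an engineer would, in place of code of your own. Each camera call takes 0.05 s, during which the arm holds its last target. There are 200 camera calls.

## Working session

There is one attempt and no reset: what is moved stays moved. The work goes in short steps, Python scripts to look and compute and a tool call to move; the robot and the scene stay as the last step left them, time stands still between calls to the robot, and variables do not carry over. Pictures are saved under pics/ and viewed, at most 10 in all, crops included, and the job is handed in when it is done.

Besides the shell and the picture viewer there is one more tool, called after ">>>" as name(argument=value, ...), one argument or row to a line, values as JSON. step_arm: Moves the arm, as the interface text tells. Its arguments: {"type":"object","properties":{"dp":{"type":"array","items":{"type":"array","items":{"type":"number"}}},"delta_rot":{"type":"array","items":{"type":"array","items":{"type":"number"}}},"jaw":{"type":"number"}},"required":["dp","delta_rot"]}

```bash
mkdir -p pics
cat > h.py <<'E'
import numpy as np, cv2
from scipy.spatial.transform import Rotation as R
from cell import arm
def model(n):
    m=arm.camera_model(n); f=240/np.tan(np.radians(m['fovy'])/2)
    o=np.array(m['orientation'],float)
    Rm=R.from_rotvec(o).as_matrix() if o.size==3 else o.reshape(3,3)
    return f,m['cx'],m['cy'],np.array(m['xyz']),Rm
def shot(n,name):
    mo=model(n); im,d=arm.camera(n)
    cv2.imwrite(f'pics/{name}.png',im); np.savez(f'pics/{name}.npz',d=d,f=mo[0],cx=mo[1],cy=mo[2],t=mo[3],R=mo[4])
    return im,d
def load(name): return np.load(f'pics/{name}.npz')
def world(name,u,v,z=None):
    a=load(name); z=a['d'][int(v),int(u)] if z is None else z
    return a['R']@np.array([(u-a['cx'])/a['f']*z,(v-a['cy'])/a['f']*z,z])+a['t']
def proj(name,p):
    a=load(name); c=a['R'].T@(np.array(p)-a['t']); return c[:2]/c[2]*a['f']+[a['cx'],a['cy']]
def cloud(name):
    a=load(name); v,u=np.mgrid[:480,:640]; z=a['d']
    P=np.stack([(u-a['cx'])/a['f']*z,(v-a['cy'])/a['f']*z,z],-1)
    return P@a['R'].T+a['t']
E
python3 - <<'E'
from h import *
for n in ('scene','side'):
    print(n,arm.camera_model(n)); shot(n,n+'0')
s=arm.sense(); print(s)
E
```

```text
scene {'fovy': 51.019890395812595, 'cx': 322.8228115957692, 'cy': 242.8598907482366, 'xyz': array([0.47042829, 0.37194616, 1.23699286]), 'orientation': array([-0.48570222,  3.01176839, -0.51267486])}
side {'fovy': 43.74263742457136, 'cx': 319.26458495452414, 'cy': 244.45877220754357, 'xyz': array([-0.17172888, -0.67450504,  0.95447057]), 'orientation': array([-2.06501197,  0.8523705 , -0.45322955])}
{'t': 0.1, 'qpos': array([-1.25779936,  0.62918052,  0.03844304,  1.51823017, -0.02698427,
        0.99630297, -0.01999808]), 'qd': array([-0.00128385, -0.00312551,  0.00104988, -0.00019639, -0.00161858,
        0.00039279,  0.00015599]), 'tau': array([ 2.43767026e-03, -5.50779462e+01,  1.14712536e+00, -1.87113476e+01,
       -5.21639292e-02,  1.92460336e-02,  4.16969738e-05]), 'position': array([0.24013381, 0.60339862, 0.20470553]), 'tcp_rot': array([-5.91389598e-01, -3.08514260e+00,  2.47967055e-03]), 'wrist_force': array([-0.02860326,  0.03662314,  0.47160532]), 'torque': array([ 0.01855641, -0.00343121,  0.00160731]), 'finger_force': 0.0, 'opening': 0.09395099809596795}
```

View pics/scene0.png

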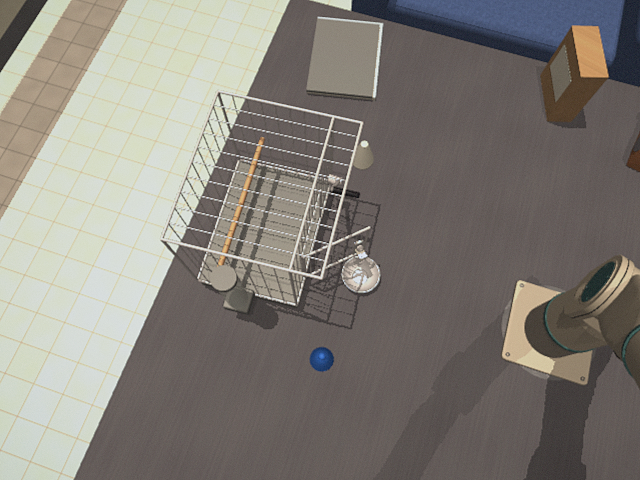

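View pics/side0.png

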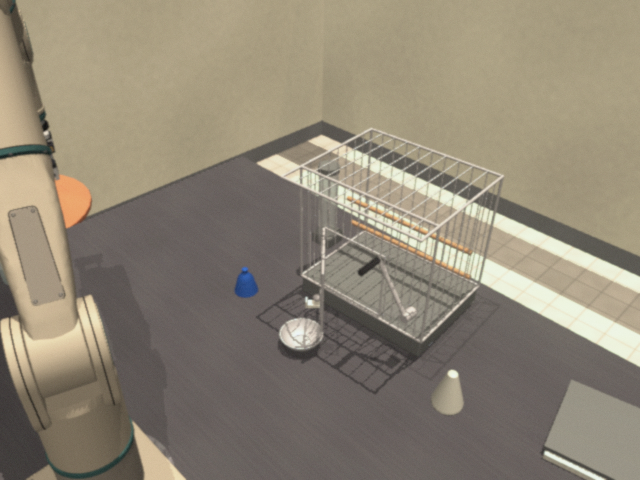

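Run:
```python
from h import *
def onz(name,u,v,z):
    a=load(name); r=a['R']@np.array([(u-a['cx'])/a['f'],(v-a['cy'])/a['f'],1]); return a['t']+r*(z-a['t'][2])/r[2]
for n,pts in (('scene0',[(219,93),(362,123),(323,277),(163,240),(333,118)]),('side0',[(371,129),(502,178),(427,238),(301,170),(287,175)])):
    for p in pts: print(n,p,onz(n,*p,.345).round(4), 'depth',world(n,*p).round(3))
for nm,p,z in (('dish',(361,273),.03),('cone top',(365,142),.088),('bell',(321,358),.07),('cage tray',(298,305),.05),('bench',(240,300),0.0)): print(nm,onz('scene0',*p,z).round(3),world('scene0',*p).round(3))
a=cv2.imread('pics/scene0.png')[80:310,150:400]; b=cv2.imread('pics/side0.png')[110:360,260:520]
cv2.imwrite('pics/c1.png',cv2.resize(a,None,fx=2.6*1.0,fy=2.6,interpolation=cv2.INTER_CUBIC)[:600,:800])
cv2.imwrite('pics/c2.png',cv2.resize(b,None,fx=2.4,fy=2.4,interpolation=cv2.INTER_CUBIC)[:600,:800])
```

```text
scene0 (219, 93) [ 0.8745 -0.1729  0.345 ] depth [ 0.877 -0.177  0.339]
scene0 (362, 123) [ 0.5692 -0.1983  0.345 ] depth [ 0.569 -0.198  0.346]
scene0 (323, 277) [0.5427 0.1372 0.345 ] depth [ 0.571  0.045 -0.004]
scene0 (163, 240) [0.8507 0.1636 0.345 ] depth [0.85  0.164 0.346]
scene0 (333, 118) [ 0.6293 -0.1907  0.345 ] depth [ 0.629 -0.189  0.348]
side0 (371, 129) [0.8551 0.1582 0.345 ] depth [0.856 0.159 0.344]
side0 (502, 178) [ 0.8723 -0.185   0.345 ] depth [ 0.872 -0.185  0.345]
side0 (427, 238) [ 0.5842 -0.206   0.345 ] depth [ 0.627 -0.18   0.311]
side0 (301, 170) [0.5954 0.1284 0.345 ] depth [0.606 0.14  0.336]
side0 (287, 175) [0.5597 0.133  0.345 ] depth [0.563 0.136 0.343]
dish [0.482 0.015 0.03 ] [0.482 0.008 0.006]
cone top [ 0.574 -0.31   0.088] [ 0.574 -0.31   0.088]
bell [0.51  0.247 0.07 ] [0.51  0.247 0.066]
cage tray [0.602 0.144 0.05 ] [0.607 0.135 0.001]
bench [0.749 0.168 0.   ] [0.713 0.195 0.16 ]
```

View pics/c1.png

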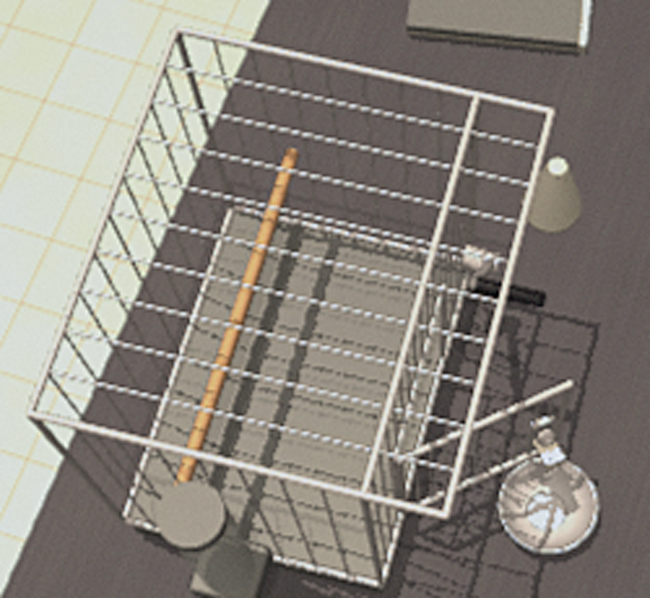

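View pics/c2.png

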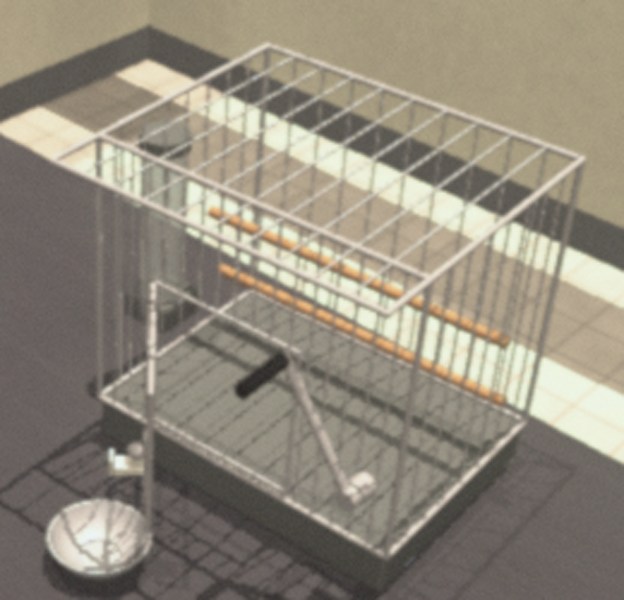

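```bash
cat > fit.py <<'E'
from h import *
from scipy.optimize import least_squares
s=lambda u,v:(150+u/2.6,80+v/2.6); d=lambda u,v:(260+u/2.4,110+v/2.4)
obs=[('scene0',s(553,110),(-.06,-.17,.345)),('scene0',s(446,515),(-.06,.17,.345)),('scene0',s(476,95),(0,-.17,.345)),('scene0',s(366,492),(0,.17,.345)),
('scene0',s(180,33),(.25,-.17,.345)),('scene0',s(35,415),(.25,.17,.345)),
('side0',d(267,45),(.25,.17,.345)),('side0',d(583,158),(.25,-.17,.345)),('side0',d(428,280),(0,-.17,.345)),('side0',d(98,136),(0,.17,.345)),
('side0',d(390,313),(-.06,-.17,.345)),('side0',d(55,157),(-.06,.17,.345))]
def C(q): return lambda p:np.array([q[0]+np.cos(q[2])*p[0]-np.sin(q[2])*p[1],q[1]+np.sin(q[2])*p[0]+np.cos(q[2])*p[1],p[2]])
def door(a,r,z,out=0): return (-.004-np.sin(a)*r-out*np.cos(a),.1-np.cos(a)*r+out*np.sin(a),z)
def hook(b,x,r=.135): return (-x,-.14+r*np.cos(b),.12+r*np.sin(b))
def res(q):
    c=C(q); e=[proj(n,c(P))-np.array(o) for n,o,P in obs]
    e+=[proj('scene0',c(door(q[3],.156,.218)))-s(571,383),proj('side0',c(door(q[3],.156,.218)))-d(153,284)]
    e+=[proj('side0',c(hook(q[4],.088)))-d(241,392),proj('side0',c(hook(q[4],.028)))-d(285,358),proj('scene0',c(hook(q[4],.088)))-s(544,297)]
    return np.ravel(e)
r=least_squares(res,[.62,-.02,-.07,.9,1.],loss='soft_l1'); q=r.x
if __name__=='__main__':
    print(q.round(4)); print(res(q).reshape(-1,2).round(1))
    c=C(q); print('door edge',c(door(q[3],.156,.14,.003)).round(4)); print('keeper',c(door(q[3],.135,.12,.035)).round(4))
    print('handle',c(hook(q[4],.064)).round(4),'home',c(hook(0,.064)).round(4))
    print('keeper px',proj('side0',c(door(q[3],.135,.12,.025))),'saw',d(125,460))
    print('yaw deg',np.degrees(q[2]))
    print('R start',R.from_rotvec(arm.sense()['tcp_rot']).as_matrix().round(3))
E
python3 fit.py
```

```text
[ 0.6178 -0.028   0.0725  0.8778  0.9768]
[[-0.6 -0.9]
 [-0.  -1.6]
 [ 0.6 -1.3]
 [-0.8 -0.4]
 [-1.2 -2.8]
 [-1.6 -2.1]
 [-0.8  0.1]
 [-1.5  0. ]
 [-0.  -0.7]
 [-0.7 -0.4]
 [-2.1 -0.2]
 [-2.3  1.2]
 [-0.6 -1.3]
 [-1.6 45.1]
 [-0.6 -0.3]
 [-0.7 -0.2]
 [ 0.7 -1. ]]
door edge [ 0.492  -0.0345  0.14  ]
keeper [0.4849 0.0031 0.12  ]
handle [ 0.5586 -0.0969  0.2319] home [ 0.5543 -0.0376  0.12  ]
keeper px [309.60732949 303.51808723] saw (312.0833333333333, 301.6666666666667)
yaw deg 4.155727969412535
R start [[-0.929  0.37  -0.001]
 [ 0.37   0.929 -0.001]
 [-0.    -0.002 -1.   ]]
```

```bash
cat >> fit.py <<'E'
def tgt(tilt=40,roll=0):
    t=np.radians(tilt); y=q[2]
    z=np.array([np.sin(t)*np.cos(y),np.sin(t)*np.sin(y),-np.cos(t)]); yy=np.array([-np.sin(y),np.cos(y),0])
    return R.from_matrix(np.stack([np.cross(yy,z),yy,z],1))
c=C(q)
def go(pts,tilt=40):
    s=arm.sense(); 
    dr=(tgt(tilt)*R.from_rotvec(s['tcp_rot']).inv()).as_rotvec()
    print('pos',s['position'].round(4),'t',s['t'],'drot',dr.round(3))
    for p in pts: print(p,((c(p)-s['position'])*1000).round(1))
def cagepos():
    s=arm.sense(); d=s['position']-[q[0],q[1],0]; a=-q[2]
    print('cage',(np.array([np.cos(a)*d[0]-np.sin(a)*d[1],np.sin(a)*d[0]+np.cos(a)*d[1],d[2]])*1000).round(1),'F',s['wrist_force'].round(2),'t',s['t'])
E
python3 -c "
from fit import *
go([(-.15,.13,.25),(-.10,.115,.19)])"
```

```text
pos [0.2401 0.6034 0.2047] t 0.1 drot [-0.106 -0.696  0.433]
(-0.15, 0.13, 0.25) [ 218.6 -512.6   45.3]
(-0.1, 0.115, 0.19) [ 269.6 -523.9  -14.7]
```

>>> step_arm(
  dp=[
    [0, -60, 40],
    [0, -120, 80],
    [30, -180, 90],
    [60, -240, 90],
    [100, -300, 90],
    [140, -360, 90],
    [180, -420, 80],
    [200, -480, 60],
    [219, -513, 45],
    [219, -513, 45],
  ],
  delta_rot=[
    [0, 0, 0],
    [0, 0, 0],
    [-0.02, -0.14, 0.087],
    [-0.04, -0.28, 0.173],
    [-0.065, -0.42, 0.26],
    [-0.085, -0.56, 0.346],
    [-0.106, -0.696, 0.433],
    [-0.106, -0.696, 0.433],
    [-0.106, -0.696, 0.433],
    [-0.106, -0.696, 0.433],
  ],
  jaw=0,
)

```text
t: 1.35
position: [0.4035, 0.2151, 0.2783]
tcp_rot: [-0.071, 2.483, -0.027]
wrist_force: [0.3, -0.2, 0.4]
opening: 0.0006
finger_force: 0.0
```

```bash
python3 -c "
from fit import *
cagepos()
go([(-.15,.13,.25),(-.10,.115,.19),(-.065,.085,.19),(-.035,.06,.19),(-.014,.045,.19),(-.007,.045,.19)])"
```

```text
cage [-196.1  258.   278.3] F [ 0.29 -0.16  0.37] t 1.35
pos [0.4035 0.2151 0.2783] t 1.35 drot [ 0.04  -0.039  0.029]
(-0.15, 0.13, 0.25) [  55.3 -124.3  -28.3]
(-0.1, 0.115, 0.19) [ 106.2 -135.7  -88.3]
(-0.065, 0.085, 0.19) [ 143.3 -163.   -88.3]
(-0.035, 0.06, 0.19) [ 175.  -185.8  -88.3]
(-0.014, 0.045, 0.19) [ 197.1 -199.2  -88.3]
(-0.007, 0.045, 0.19) [ 204.  -198.7  -88.3]
```

>>> step_arm(
  dp=[
    [55, -124, -28],
    [55, -124, -28],
    [55, -124, -28],
    [55, -124, -28],
    [106, -136, -88],
    [106, -136, -88],
    [106, -136, -88],
  ],
  delta_rot=[
    [0.04, -0.039, 0.029],
    [0.04, -0.039, 0.029],
    [0.04, -0.039, 0.029],
    [0.04, -0.039, 0.029],
    [0.04, -0.039, 0.029],
    [0.04, -0.039, 0.029],
    [0.04, -0.039, 0.029],
  ],
)

```text
t: 2.22
position: [0.5318, 0.0812, 0.1962]
tcp_rot: [-0.075, 2.482, 0.03]
wrist_force: [0.1, 0.2, 1.1]
opening: 0.0001
finger_force: 0.0
```

```bash
python3 -c "
from fit import *
cagepos()
shot('side','s1')
cv2.imwrite('pics/s1c.png',cv2.resize(cv2.imread('pics/s1.png')[90:390,180:580],None,fx=2,fy=2))
go([(-.065,.085,.19),(-.035,.06,.19),(-.014,.045,.19),(-.007,.045,.19)])"
```

```text
cage [-77.9 115.1 196.2] F [0.15 0.16 1.08] t 2.225
pos [0.532  0.0838 0.1995] t 2.275 drot [ 0.001 -0.034  0.006]
(-0.065, 0.085, 0.19) [ 14.8 -31.7  -9.5]
(-0.035, 0.06, 0.19) [ 46.5 -54.5  -9.5]
(-0.014, 0.045, 0.19) [ 68.6 -67.9  -9.5]
(-0.007, 0.045, 0.19) [ 75.6 -67.4  -9.5]
```

View pics/s1c.png

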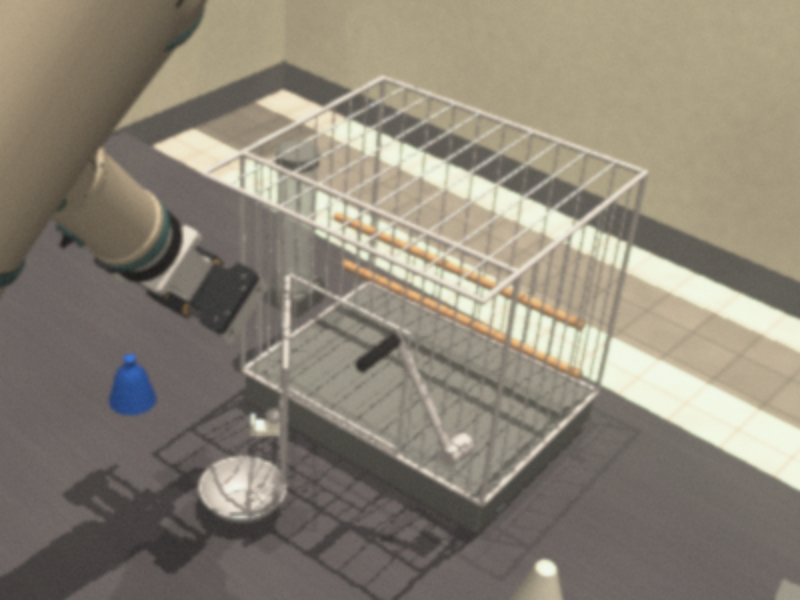

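>>> step_arm(
  dp=[
    [0, 0, 0],
    [0, 0, 0],
    [0, 0, 0],
  ],
  delta_rot=[
    [0, 0, 0],
    [0, 0, 0],
    [0, 0, 0],
  ],
)

```text
t: 2.65
position: [0.5333, 0.0858, 0.2049]
tcp_rot: [-0.09, 2.465, 0.026]
wrist_force: [0.3, 0.9, -1.2]
opening: 0.0007
finger_force: 0.0
```

```bash
python3 -c "
from fit import *
cagepos()
go([(-.065,.085,.19),(-.035,.06,.19),(-.014,.045,.19),(-.007,.045,.19)])"
```

```text
cage [-76.  119.6 204.9] F [ 0.26  0.94 -1.2 ] t 2.65
pos [0.5333 0.0858 0.2049] t 2.65 drot [ 0.006 -0.023  0.001]
(-0.065, 0.085, 0.19) [ 13.5 -33.7 -14.9]
(-0.035, 0.06, 0.19) [ 45.3 -56.4 -14.9]
(-0.014, 0.045, 0.19) [ 67.3 -69.9 -14.9]
(-0.007, 0.045, 0.19) [ 74.3 -69.4 -14.9]
```

>>> step_arm(
  dp=[
    [7, -17, -7],
    [14, -34, -14],
    [24, -41, -14],
    [35, -49, -14],
    [45, -56, -14],
    [52, -61, -14],
    [59, -66, -14],
    [64, -70, -14],
    [64, -70, -14],
    [64, -70, -14],
  ],
  delta_rot=[
    [0, -0.02, 0],
    [0, -0.02, 0],
    [0, -0.02, 0],
    [0, -0.02, 0],
    [0, -0.02, 0],
    [0, -0.02, 0],
    [0, -0.02, 0],
    [0, -0.02, 0],
    [0, -0.02, 0],
    [0, -0.02, 0],
  ],
)

```text
t: 3.9
position: [0.597, 0.0147, 0.1889]
tcp_rot: [-0.086, 2.449, 0.026]
wrist_force: [-0.3, 0.1, -0.4]
opening: 0.0003
finger_force: 0.0
```

```bash
python3 -c "
from fit import *
cagepos()
go([(-.014,.045,.19),(-.007,.045,.19)])"
```

```text
cage [-17.6  44.1 188.9] F [-0.27  0.1  -0.43] t 3.9
pos [0.597  0.0147 0.1889] t 3.9 drot [ 0.004 -0.007  0.003]
(-0.014, 0.045, 0.19) [3.5 1.2 1.1]
(-0.007, 0.045, 0.19) [10.5  1.7  1.1]
```

>>> step_arm(
  dp=[
    [2, 0, 0],
    [4, 0, 0],
    [6, 0, 0],
    [8, 0, 0],
    [8, 0, 0],
    [8, 0, 0],
  ],
  delta_rot=[
    [0, 0, 0],
    [0, 0, 0],
    [0, 0, 0],
    [0, 0, 0],
    [0, 0, 0],
    [0, 0, 0],
  ],
)

```text
t: 4.65
position: [0.6022, 0.015, 0.188]
tcp_rot: [-0.089, 2.452, 0.026]
wrist_force: [-15.8, -2.2, 10.0]
opening: 0.0004
finger_force: 7.3
```

```bash
python3 -c "
from fit import *
cagepos()
shot('side','s2')
cv2.imwrite('pics/s2c.png',cv2.resize(cv2.imread('pics/s2.png')[90:390,180:580],None,fx=2,fy=2))"
```

```text
cage [-12.4  44.  188. ] F [-15.81  -2.24   9.96] t 4.65
```

View pics/s2c.png

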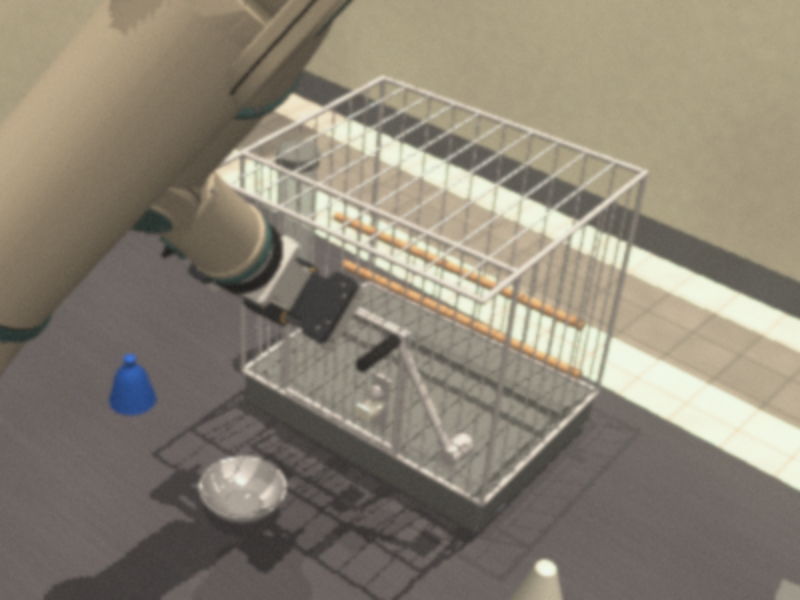

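```bash
python3 -c "
from fit import *
go([(-.13,.02,.24),(-.13,-.10,.24),(-.058,-.10,.222)])"
```

```text
pos [0.6022 0.0151 0.188 ] t 4.7 drot [ 0.005 -0.01   0.001]
(-0.13, 0.02, 0.24) [-115.5  -32.5   52. ]
(-0.13, -0.1, 0.24) [-106.9 -152.2   52. ]
(-0.058, -0.1, 0.222) [ -35. -147.   34.]
```

>>> step_arm(
  dp=[
    [-40, -5, 15],
    [-80, -20, 35],
    [-115, -33, 52],
    [-112, -75, 52],
    [-110, -115, 52],
    [-107, -152, 52],
    [-107, -152, 52],
    [-80, -150, 45],
    [-55, -148, 38],
    [-36, -147, 34],
  ],
  delta_rot=[
    [0, 0, 0],
    [0, 0, 0],
    [0, 0, 0],
    [0, 0, 0],
    [0, 0, 0],
    [0, 0, 0],
    [0, 0, 0],
    [0, 0, 0],
    [0, 0, 0],
    [0, 0, 0],
  ],
)

```text
t: 5.95
position: [0.5703, -0.1304, 0.223]
tcp_rot: [-0.09, 2.448, 0.028]
wrist_force: [-0.7, 0.7, 0.2]
opening: 0.0005
finger_force: 0.0
```

>>> step_arm(
  dp=[
    [0, 0, 0],
    [0, 0, 0],
    [0, 0, 0],
  ],
  delta_rot=[
    [0, 0, 0],
    [0, 0, 0],
    [0, 0, 0],
  ],
)

```text
t: 6.32
position: [0.5682, -0.1322, 0.2229]
tcp_rot: [-0.087, 2.449, 0.026]
wrist_force: [0.2, 0.3, -0.1]
opening: 0.0004
finger_force: 0.0
```

```bash
python3 -c "
from fit import *
cagepos()
go([(-.058,-.084,.222),(-.058,-.066,.209),(-.058,-.052,.194),(-.058,-.041,.177)])"
```

```text
cage [ -57.  -100.3  222.9] F [ 0.25  0.29 -0.1 ] t 6.325
pos [ 0.5682 -0.1322  0.2229] t 6.325 drot [ 0.005 -0.007  0.003]
(-0.058, -0.084, 0.222) [-2.2 16.2 -0.9]
(-0.058, -0.066, 0.209) [ -3.5  34.1 -13.9]
(-0.058, -0.052, 0.194) [ -4.5  48.1 -28.9]
(-0.058, -0.041, 0.177) [ -5.3  59.1 -45.9]
```

>>> step_arm(
  dp=[
    [-1, 8, -1],
    [-2, 16, -1],
    [-3, 25, -7],
    [-3, 34, -14],
    [-4, 41, -22],
    [-4, 48, -29],
    [-5, 54, -38],
    [-5, 59, -46],
    [-5, 59, -46],
    [-5, 59, -46],
  ],
  delta_rot=[
    [0, 0, 0],
    [0, 0, 0],
    [0, 0, 0],
    [0, 0, 0],
    [0, 0, 0],
    [0, 0, 0],
    [0, 0, 0],
    [0, 0, 0],
    [0, 0, 0],
    [0, 0, 0],
  ],
)

```text
t: 7.58
position: [0.5641, -0.073, 0.1772]
tcp_rot: [-0.087, 2.449, 0.026]
wrist_force: [0.5, 0.4, 0.1]
opening: 0.0003
finger_force: 0.0
```

```bash
python3 -c "
from fit import *
cagepos()
shot('side','s3')
cv2.imwrite('pics/s3c.png',cv2.resize(cv2.imread('pics/s3.png')[190:370,280:520],None,fx=3,fy=3))
print([proj('s3',c(hook(b,.088))).round(1) for b in (.4,.5,.6,.7)])
go([(-.07,-.05,.25)])"
```

```text
cage [-56.8 -41.  177.2] F [0.49 0.39 0.14] t 7.575
[array([339.2, 285.9]), array([341.7, 282.5]), array([344.6, 279.5]), array([348. , 277.1])]
pos [ 0.5642 -0.0733  0.1773] t 7.625 drot [ 0.004 -0.006  0.003]
(-0.07, -0.05, 0.25) [-12.6  -9.7  72.7]
```

View pics/s3c.png

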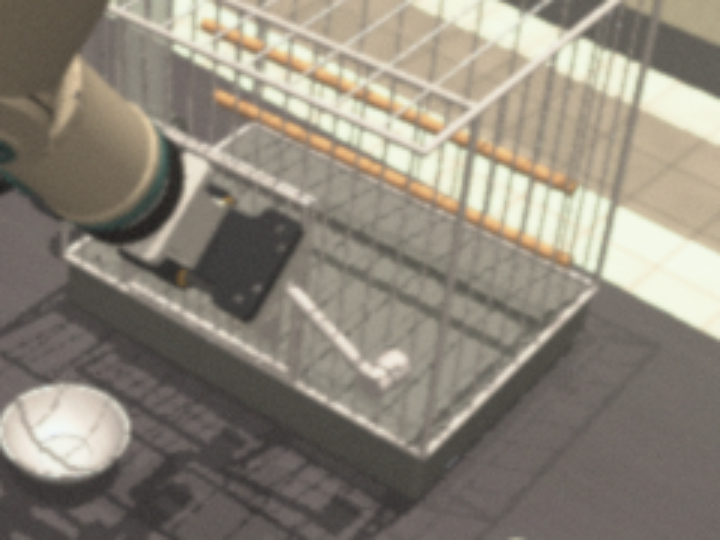

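```bash
python3 -c "
from fit import *
for b in (.35,.4,.45,.5,.55,.6): print(b,[proj('s3',c(hook(b,.026,r))).round(1) for r in (0,.11,.12)])
go([(-.058,-.05,.22),(-.058,-.018,.22),(-.058,-.018,.205),(-.058,-.012,.175),(-.058,-.008,.159)])"
```

```text
0.35 [array([404.6, 316.9]), array([365.4, 281.4]), array([361.9, 278.2])]
0.4 [array([404.6, 316.9]), array([366.3, 279.9]), array([362.9, 276.6])]
0.45 [array([404.6, 316.9]), array([367.3, 278.5]), array([364. , 275.1])]
0.5 [array([404.6, 316.9]), array([368.4, 277.2]), array([365.2, 273.6])]
0.55 [array([404.6, 316.9]), array([369.6, 275.9]), array([366.5, 272.3])]
0.6 [array([404.6, 316.9]), array([370.9, 274.8]), array([367.9, 271. ])]
pos [ 0.5642 -0.0733  0.1773] t 7.625 drot [ 0.004 -0.006  0.003]
(-0.058, -0.05, 0.22) [-0.6 -8.8 42.7]
(-0.058, -0.018, 0.22) [-2.9 23.1 42.7]
(-0.058, -0.018, 0.205) [-2.9 23.1 27.7]
(-0.058, -0.012, 0.175) [-3.4 29.1 -2.3]
(-0.058, -0.008, 0.159) [ -3.7  33.1 -18.3]
```

>>> step_arm(
  dp=[
    [-1, -9, 15],
    [-1, -9, 43],
    [-2, 8, 43],
    [-3, 25, 43],
    [-3, 26, 28],
    [-3, 26, 18],
    [-3, 28, 8],
    [-3, 30, -2],
    [-4, 32, -10],
    [-4, 33, -16],
  ],
  delta_rot=[
    [0, 0, 0],
    [0, 0, 0],
    [0, 0, 0],
    [0, 0, 0],
    [0, 0, 0],
    [0, 0, 0],
    [0, 0, 0],
    [0, 0, 0],
    [0, 0, 0],
    [0, 0, 0],
  ],
)

```text
t: 8.88
position: [0.5614, -0.0404, 0.1614]
tcp_rot: [-0.088, 2.45, 0.026]
wrist_force: [-3.4, 1.0, 4.0]
opening: 0.0007
finger_force: 2.5
```

>>> step_arm(
  dp=[
    [0, 0, 0],
    [0, 0, 0],
  ],
  delta_rot=[
    [0, 0, 0],
    [0, 0, 0],
  ],
)

```text
t: 9.12
position: [0.5615, -0.0405, 0.1616]
tcp_rot: [-0.087, 2.45, 0.027]
wrist_force: [-0.1, 0.4, 0.8]
opening: 0.0003
finger_force: 0.4
```

```bash
python3 -c "
from fit import *
cagepos()
shot('side','s4')
cv2.imwrite('pics/s4c.png',cv2.resize(cv2.imread('pics/s4.png')[190:370,280:520],None,fx=3,fy=3))
for b in (.1,.2,.3,.4,.5): print(b,[proj('s4',c(hook(b,.026,r))).round(1) for r in (0,.11)])"
```

```text
cage [-57.1  -8.4 161.6] F [-0.07  0.38  0.78] t 9.125
0.1 [array([404.6, 316.9]), array([362.3, 289.9])]
0.2 [array([404.6, 316.9]), array([363.2, 286.3])]
0.3 [array([404.6, 316.9]), array([364.6, 282.9])]
0.4 [array([404.6, 316.9]), array([366.3, 279.9])]
0.5 [array([404.6, 316.9]), array([368.4, 277.2])]
```

View pics/s4c.png

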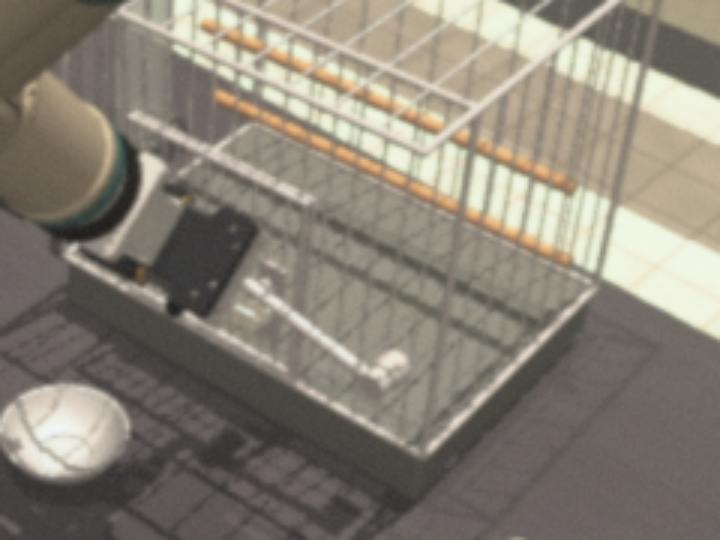

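>>> step_arm(
  dp=[
    [0, 0, -2],
    [0, 0, -4],
    [0, 0, -6],
    [0, 0, -6],
  ],
  delta_rot=[
    [0, 0, 0],
    [0, 0, 0],
    [0, 0, 0],
    [0, 0, 0],
  ],
)

```text
t: 9.68
position: [0.5626, -0.0412, 0.1554]
tcp_rot: [-0.086, 2.452, 0.026]
wrist_force: [0.0, 0.9, 0.5]
opening: 0.0004
finger_force: 0.1
```

>>> step_arm(
  dp=[
    [0, 0, -2],
    [0, 0, -4],
    [0, 0, -4],
  ],
  delta_rot=[
    [0, 0, 0],
    [0, 0, 0],
    [0, 0, 0],
  ],
)

```text
t: 10.05
position: [0.5636, -0.0407, 0.1519]
tcp_rot: [-0.087, 2.453, 0.028]
wrist_force: [0.2, -0.6, -0.3]
opening: 0.0004
finger_force: 0.0
```

>>> step_arm(
  dp=[
    [0, 0, -2],
    [0, 0, -4],
    [0, 0, -4],
  ],
  delta_rot=[
    [0, 0, 0],
    [0, 0, 0],
    [0, 0, 0],
  ],
)

```text
t: 10.42
position: [0.5644, -0.041, 0.148]
tcp_rot: [-0.087, 2.454, 0.028]
wrist_force: [-0.0, 0.4, 0.3]
opening: 0.0004
finger_force: 0.0
```

>>> step_arm(
  dp=[
    [0, 0, -2],
    [0, 0, -4],
    [0, 0, -4],
  ],
  delta_rot=[
    [0, 0, 0],
    [0, 0, 0],
    [0, 0, 0],
  ],
)

```text
t: 10.8
position: [0.5653, -0.0411, 0.1444]
tcp_rot: [-0.087, 2.454, 0.028]
wrist_force: [-0.8, -0.1, 0.9]
opening: 0.0002
finger_force: 0.2
```

>>> step_arm(
  dp=[
    [-1, 0, -2],
    [-2, 0, -4],
    [-2, 0, -4],
  ],
  delta_rot=[
    [0, 0, 0],
    [0, 0, 0],
    [0, 0, 0],
  ],
)

```text
t: 11.18
position: [0.5658, -0.0408, 0.1419]
tcp_rot: [-0.09, 2.454, 0.029]
wrist_force: [-4.2, 1.2, 9.2]
opening: 0.0005
finger_force: 4.1
```

>>> step_arm(
  dp=[
    [-1, 0, -1],
    [-1, 0, -2],
    [-1, 0, -2],
  ],
  delta_rot=[
    [0, 0, 0],
    [0, 0, 0],
    [0, 0, 0],
  ],
)

```text
t: 11.55
position: [0.566, -0.0406, 0.1408]
tcp_rot: [-0.093, 2.454, 0.029]
wrist_force: [-7.7, 1.5, 17.6]
opening: 0.0007
finger_force: 7.5
```

>>> step_arm(
  dp=[
    [-2, 0, 8],
    [-4, 0, 25],
    [-20, 0, 50],
    [-60, 0, 70],
    [-100, 20, 80],
    [-140, 60, 90],
    [-150, 100, 100],
    [-150, 130, 110],
    [-150, 130, 110],
  ],
  delta_rot=[
    [0, 0, 0],
    [0, 0, 0],
    [0, 0, 0],
    [0, 0, 0],
    [0, 0, 0],
    [0, 0, 0],
    [0, 0, 0],
    [0, 0, 0],
    [0, 0, 0],
  ],
)

```text
t: 12.68
position: [0.4459, 0.1033, 0.2856]
tcp_rot: [-0.09, 2.501, 0.014]
wrist_force: [0.5, -0.2, -0.6]
opening: 0.0006
finger_force: 0.0
```

```bash
python3 -c "
from fit import *
cagepos()
shot('side','s5'); shot('scene','v5')
cv2.imwrite('pics/s5c.png',cv2.resize(cv2.imread('pics/s5.png')[210:350,320:450],None,fx=4.2,fy=4.2,interpolation=cv2.INTER_CUBIC))
for b in (-.1,0,.03,.06,.09,.12,.2): print(b,[proj('s5',c(hook(b,x,r))).round(1) for x,r in ((.026,0),(.026,.1),(.028,.135),(.088,.135))])
for a in (0,.05,.1): print(a,[proj('s5',c(door(a,r,.218))).round(1) for r in (.156,0)],proj('s5',c(door(a,.135,.12,.035))))"
```

```text
cage [-161.9  143.4  285.6] F [ 0.52 -0.18 -0.62] t 12.675
-0.1 [array([404.6, 316.9]), array([365.5, 299.4]), array([352., 294.]), array([334.5, 307.9])]
0 [array([404.6, 316.9]), array([365.6, 295.7]), array([352.1, 289.2]), array([334.5, 303. ])]
0.03 [array([404.6, 316.9]), array([365.7, 294.7]), array([352.2, 287.7]), array([334.5, 301.5])]
0.06 [array([404.6, 316.9]), array([365.8, 293.6]), array([352.3, 286.3]), array([334.7, 300.1])]
0.09 [array([404.6, 316.9]), array([366. , 292.6]), array([352.5, 284.9]), array([334.8, 298.7])]
0.12 [array([404.6, 316.9]), array([366.2, 291.6]), array([352.8, 283.6]), array([335. , 297.3])]
0.2 [array([404.6, 316.9]), array([366.9, 289. ]), array([353.6, 280.1]), array([335.8, 293.8])]
0 [array([381.1, 257.4]), array([323. , 228.8])] [360.00981845 297.70496752]
0.05 [array([378.8, 259.1]), array([323. , 228.8])] [357.36665015 298.86953558]
0.1 [array([376.3, 260.7]), array([323. , 228.8])] [354.61621859 299.9466394 ]
```

View pics/s5c.png

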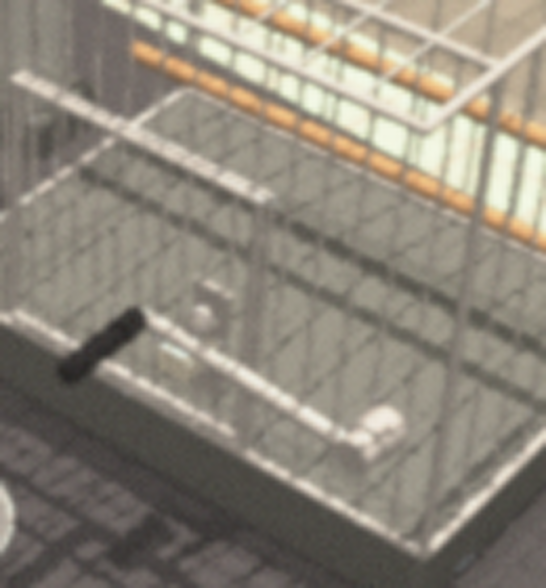

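```bash
python3 -c "
from fit import *
for x in (-.01,-.016,-.022):
  for z in (.125,.135,.145,.155): print(x,z,proj('s5',c((x,-.035,z))).round(1))
for p in [(-.039,-.035,z) for z in (.105,.115,.125)]: print(p,proj('s5',c(p)).round(1))
P0=cloud('scene0');P5=cloud('v5')
def on(n,u,v): return world(n,u,v).round(3)
for u,v in ((321,358),(365,142),(361,285)): print(on('scene0',u,v),on('v5',u,v))
im=cv2.imread('pics/s2.png')[265:310,345:395]; im5=cv2.imread('pics/s5.png')[265:310,345:395]
cv2.imwrite('pics/k.png',cv2.resize(np.hstack([im,im5]),None,fx=8,fy=8,interpolation=cv2.INTER_CUBIC))"
```

```text
-0.01 0.125 [368.3 289.3]
-0.01 0.135 [368.6 285.7]
-0.01 0.145 [368.9 282.1]
-0.01 0.155 [369.2 278.4]
-0.016 0.125 [366.7 290.6]
-0.016 0.135 [366.9 287.1]
-0.016 0.145 [367.2 283.4]
-0.016 0.155 [367.5 279.8]
-0.022 0.125 [365. 292.]
-0.022 0.135 [365.2 288.4]
-0.022 0.145 [365.5 284.8]
-0.022 0.155 [365.8 281.1]
(-0.039, -0.035, 0.105) [359.6 303. ]
(-0.039, -0.035, 0.115) [359.9 299.5]
(-0.039, -0.035, 0.125) [360.1 295.9]
[0.51  0.247 0.066] [0.51  0.247 0.066]
[ 0.574 -0.31   0.088] [ 0.574 -0.311  0.086]
[0.473 0.038 0.006] [0.473 0.037 0.002]
```

View pics/k.png

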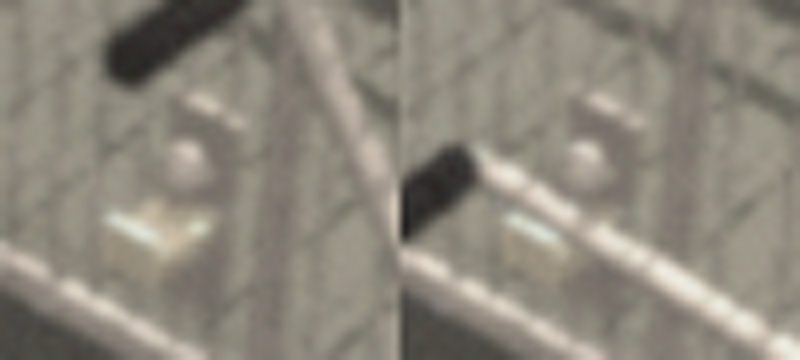

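```bash
python3 -c "
from cell import arm
print(arm.job_done())"
```

```text
the job is handed in; nothing more can be done
None
```

The door is shut and the hook is home past the ball on the keeper's floor. It was pressed to about 18 N at the handle, roughly 23 N on the keeper against the 36 N limit. The arm is clear and the dish, cone and bell did not move; the job is handed in at about 13 s, and no verdict was reported back.

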